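Find and release the spray key left latched

ROBOT

A 6-joint arm with a two-finger parallel gripper is mounted at the origin on the work surface. World frame = base frame: x ahead of the robot, y to its left, z up, the work surface at z = 0. Lengths are in m, angles in rad, forces in N, time in s.
With the tool pointing down it reaches from about 0.225 to 0.725 m from the base axis. Payload 3.1 kg.
Tool frame: the origin (TCP) lies on the centre line of the jaws, within the pads' length; the fingertips stand 14 mm ahead of it and the grasp point (between the pads) lies 5 mm behind it; z points along the fingers, y is the line along which they close (so a half turn about z gives the same grasp; the last joint's range is limited). The gripper opens to 85 mm and grips with 20 to 120 N. Pads are 22 mm wide; open, the fingers measure 114 mm over their backs; the gripper's body (76 mm by 85 mm) begins 54 mm behind the grasp point. The pads swing forward as they close: fully open they stand 13 mm farther back than shut.
Start: joints at [1.106, 0.048, 0.099, 1.622, 0, 1.443], TCP at [0.174, 0.495, 0.245] pointing down, gripper open.
Joint ranges: [-2.91, 2.91], [-0.99, 1.94], [-1.21, 1.42], [-2.12, 2.29], [-1.49, 1.47], [-3.14, 3.14]. Speed limits (rad/s): [2.79, 2.79, 3.14, 3.14, 3.14, 3.14].

INTERFACE

Orientations are given as a unit quaternion [w, x, y, z].
In Python, from workcell import robot gives the robot as it stands. The module is installed in compiled form; this text tells all that it offers.
- The arm moves only by the tool servo_tool, never from a script. Its argument "moves" is a list of rows, each an object of numbers: "rx", "ry", "rz": the turn, a rotation vector about the tool's x, y, z in degrees; "x", "y", "z": the shift along the tool's x, y, z in m; "hand": the opening in per cent of the stroke, from 0 (shut) to 100 (fully open). A call has 1 to 20 rows; each row shifts and turns the commanded pose from where the row before left it, along the tool's axes as they then stand; what a row does not reach is not made up. A row lasts 1/8 s, in which the tool goes at most 62.5 mm and 10.7 degrees, less where a joint would pass 70% of its speed; a pose out of reach is approached as far as the arm can. A call is refused whole if a number of a shift passes 0.0625 or a number of a turn 10.7, either way. A call with a gripper value outside its range is refused whole. The fingers move at their own pace and stop on an object; "force" is the grip in N (left out, the last holds). Time passes only in rows, so rows that do not move let the fingers close. It gives the time, the measured TCP pose, the force, the opening and the grip force at its end, in the units of the state.
- robot.get_state(): the state, without advancing time (a new reading comes with each control period).
- robot.read_camera(name): name is "scene" or "top" or "wrist"; returns a dict with "image" (420x560x3 uint8, blue, green, red), "depth" (420x560 float32, m along the optical axis (not along the pixel's ray), 0 where there is no reading), "vfov" (degrees; the focal length in pixels is half the picture's height over the tangent of half this angle, whatever the lens; pixels are square), "cx", "cy" (the principal point, pixels), "R" (3x3) and "t" (3): a world point X has camera coordinates R X + t; the wrist camera has in their place "tool_from_camera" (4x4, takes a point from camera to tool coordinates, whose origin is the TCP and whose axes are the flange's). Camera axes: x right, y down, z forward; pixel columns grow to the right and rows downward; lengths in m; the calibration is good to about 2 mm. A picture is of the moment at which its call begins: read the wrist's pose just before it.
- robot.sign_off(): hands the job in; it is judged then, once.
Trained networks look in a picture, given as the dict that the camera call returned (one of the last four; its "shot" number tells which), for a name from the list of things; names that differ only in an ending like _2 or _b are one class to them, and where a whole thing is asked for, a point or a joint stands for the part that bears it (a point fixed in the world has none). Each returns a list of dicts, best first, with "p" (0 to 1); they miss things now and then, are a little off and sometimes report something else, mostly with a low value. They report only what shows in the picture. A call takes as long as a camera call.
- robot.look_for(picture, name): "point" ([row, column] in pixels, amid what is visible of it).
- robot.mark_of(picture, name): "point" ([row, column] in pixels: a listed point, or the origin of a listed thing).
The state is a dict: "t": time; "qpos": joint angles; "qvel": joint speeds; "effort": joint torques, N m; "ee_pos": TCP position; "orientation": TCP orientation; "ft_force": force on the tool from outside, world axes, zero at the start; "ft_torque": the same for the moment, N m; "finger_gap": finger opening in m; "gripper_force": force on a finger pad.
Only numpy, scipy, OpenCV 4.12 (cv2) and the standard library are available. Lean on these libraries where they do the work, as an engineer would, in place of code of your own. Each camera call takes 0.05 s, during which the arm holds its last target. There are 200 camera calls.

TASK

One of the four white keys on the blue spray console has been left latched, a few millimetres lower than the others. With a fingertip, tap each key lightly along the row, starting at the orange stripe, to feel which one sits low; only then press that one key down firmly so that it lets go and comes up level with the rest. Do not push the other keys down, pick nothing up, and leave the loose things where they are.

Things in the scene. Friction and masses are not known exactly. Their poses are not given: they have to be found in the camera images.
- console: blue sealed spray-control box fixed on the slab, 200 mm (its x) by 340 mm (its y), 70 mm high; origin at the centre of its underside, z up. The four keys stand in one row along its y, 40 mm from the centre towards -x (the robot's side). An orange stripe 14 mm wide lies on the top beside the +y end of the row, next to key 1. The ledge behind the keys (+x half) carries loose things.
- bay1: key place 1, beside the orange stripe: fixed black collar 44 by 44 mm, 3 mm high, with a white key 34 by 34 mm in it. Origin fixed on the console's top face (70 mm above the slab) under the key's centre; it does not move with the key; axes as the console's. The key's flat top is 16 mm above the origin when up, 12 mm when latched, 5 mm when pressed to the bottom (11 mm travel).
- bay2: key place 2 of 4, counted from the orange stripe, 65 mm from key place 1 towards the console's -y; collar, key, origin and travel are the same as at bay1.
- bay3: key place 3 of 4, counted from the orange stripe, 130 mm from key place 1 towards the console's -y; collar, key, origin and travel are the same as at bay1.
- bay4: key place 4 of 4, counted from the orange stripe, 195 mm from key place 1 towards the console's -y; collar, key, origin and travel are the same as at bay1.
- riser_a (a joint): spring riser under one of the three keys that are up (which one differs from start to start): 0 = key up, grows as that key is pressed, 0.011 m = at the bottom. The key starts to give at about 3 N and takes about 8 N at the bottom (0.45 N per mm).
- riser_b (a joint): spring riser under one of the three keys that are up (which one differs from start to start): 0 = key up, grows as that key is pressed, 0.011 m = at the bottom. The key starts to give at about 3 N and takes about 8 N at the bottom (0.45 N per mm).
- riser_c (a joint): spring riser under one of the three keys that are up (which one differs from start to start): 0 = key up, grows as that key is pressed, 0.011 m = at the bottom. The key starts to give at about 3 N and takes about 8 N at the bottom (0.45 N per mm).
- riser_d (a joint): spring riser under the latched key (which key that is differs from start to start): about 0.004 m while latched, 0 = up, 0.011 m = at the bottom. The latched key starts to give at about 4.5 N and needs about 8 N at the bottom; it lets go when pressed to about 0.009 m, and the key then follows the finger up as it lifts.
- latch (a joint): latch slide hidden inside the console: 0 while the latched key is held, 0.002 m or more once that key has been let go (a full press moves it to about 0.0045 m); taps leave it at 0, and it begins to move when the latched key is pressed beyond riser_d = 0.0065 m; it stays where it is pushed.
- pad_orange: loose polishing pad, disc 100 mm across, 9 mm thick, white with an orange back, lying on the slab between robot and console; origin at the centre of its underside
- pad_teal: loose polishing pad, disc 100 mm across, 9 mm thick, white with a teal back, lying on the slab between robot and console; origin at the centre of its underside
- pencil: yellow marking pencil, 10 mm thick, 160 mm long along its y, lying on the console's ledge; origin at its underside, mid-length
- tile: stone sample 70 by 70 by 20 mm lying on the console's ledge; origin at the centre of its underside
- squeegee: squeegee lying on the slab: black handle 28 mm thick along its x, 200 mm wide blade across its +x end, 205 mm long in all; origin on the slab 80 mm from the handle's end
- polisher: air polisher standing on its red 100 mm disc, 107 mm high, body 54 mm across, its handle sticking out 130 mm along its x; origin at the centre of the disc's underside
- bottle: white bottle with red cap, 68 mm across, 170 mm high, standing on the slab; origin at the centre of its base

How it is judged:
On the way, in this order (a step that is already met when the one before it is completed fails the run):
1. key 1, counted from the orange stripe, is tapped while the latched key is still held (contact force between the fingers and bay1 above 0.4 N and value of joint latch below 0.0015 m), for 0.02 s.
2. key 2, counted from the orange stripe, is tapped while the latched key is still held (contact force between the fingers and bay2 above 0.4 N and value of joint latch below 0.0015 m), for 0.02 s.
3. key 3, counted from the orange stripe, is tapped while the latched key is still held (contact force between the fingers and bay3 above 0.4 N and value of joint latch below 0.0015 m), for 0.02 s.
4. key 4, counted from the orange stripe, is tapped while the latched key is still held (contact force between the fingers and bay4 above 0.4 N and value of joint latch below 0.0015 m), for 0.02 s.
5. the latched key has been pressed, has let go and has come up (value of joint riser_d below 0.001 m), for 0.05 s.
At the end, for the whole second after the job is handed in: all four keys, the one that was latched included, are up to within 1 mm (value of joint each of riser_a, riser_b, riser_c, riser_d below 0.001 m); the robot touches nothing.
It fails at once if a key that was up is pushed down more than 7 mm, no longer a light tap (value of joint any of riser_a, riser_b, riser_c above 0.007 m).
It fails at once if a loose thing is shoved or lifted by more than 20 mm (distance of any of pad_orange, pad_teal, pencil, tile, squeegee, polisher, bottle from where it was at the start of the episode above 0.02 m).
It also fails if it takes over 53 s, if anything falls off the work surface, if the arm or the gripper's body presses on something with over 40 N, if the wrist force passes 120 N, or if a joint passes its speed limit or range.

## Working session

There is one attempt and no reset: what is moved stays moved. The work goes in short steps, Python scripts to look and compute and a tool call to move; the robot and the scene stay as the last step left them, time stands still between calls to the robot, and variables do not carry over. Pictures are saved under pics/ and viewed, at most 10 in all, crops included, and the job is handed in when it is done.

Besides the shell and the picture viewer there is one more tool, called by a JSON object that holds its "op" and its "data", one argument or row to a line. servo_tool: Moves the arm, as the interface text tells. Its arguments: {"type":"object","properties":{"moves":{"type":"array"},"force":{"type":"number"}},"required":["moves"]}

```bash
mkdir -p pics; cat > h.py <<'E'
import numpy as np, cv2
from workcell import robot
from scipy.spatial.transform import Rotation as Ro
def world(p,px):
    r,c=px; h=p["image"].shape[0]; f=h/2/np.tan(np.radians(p["vfov"])/2)
    ri,ci=int(round(r)),int(round(c))
    w=p["depth"][max(ri-2,0):ri+3,max(ci-2,0):ci+3]; w=w[w>0]
    d=np.median(w)
    X=np.array([(c-p["cx"])/f*d,(r-p["cy"])/f*d,d])
    return p["R"].T@(X-p["t"])
E
python3 - <<'E'
from h import *
s=robot.get_state(); print(s["t"],s["ee_pos"],s["orientation"],s["ft_force"],s["finger_gap"])
for n in("top","scene"):
    p=robot.read_camera(n); cv2.imwrite(f"pics/{n}1.png",p["image"])
    for k in("console","bay1","bay2","bay3","bay4"):
        for m in robot.mark_of(p,k)[:4]:
            print(n,k,np.round(m["point"]),round(m["p"],2),np.round(world(p,m["point"]),4))
E
```

```text
0.0 [0.17323464 0.49496438 0.24409106] [-3.56556388e-04  1.67591551e-01  9.85855782e-01 -1.14943130e-03] [ 0.0059403  -0.47226019  0.05494667] 0.0856110234034096
top console [181. 300.] 0.64 [ 0.6434 -0.0334  0.0759]
top console [205. 317.] 0.56 [ 0.5871 -0.0714  0.0733]
top bay1 [213. 298.] 0.9 [ 0.5667 -0.0274  0.0879]
top bay1 [223. 354.] 0.86 [ 0.54   -0.1533  0.0883]
top bay1 [212. 272.] 0.79 [0.5714 0.034  0.0836]
top bay1 [219. 328.] 0.69 [ 0.5504 -0.094   0.0873]
top bay2 [213. 298.] 0.9 [ 0.5667 -0.0274  0.0879]
top bay2 [223. 354.] 0.86 [ 0.54   -0.1533  0.0883]
top bay2 [212. 272.] 0.79 [0.5714 0.034  0.0836]
top bay2 [219. 328.] 0.69 [ 0.5504 -0.094   0.0873]
top bay3 [213. 298.] 0.9 [ 0.5667 -0.0274  0.0879]
top bay3 [223. 354.] 0.86 [ 0.54   -0.1533  0.0883]
top bay3 [212. 272.] 0.79 [0.5714 0.034  0.0836]
top bay3 [219. 328.] 0.69 [ 0.5504 -0.094   0.0873]
top bay4 [213. 298.] 0.9 [ 0.5667 -0.0274  0.0879]
top bay4 [223. 354.] 0.86 [ 0.54   -0.1533  0.0883]
top bay4 [212. 272.] 0.79 [0.5714 0.034  0.0836]
top bay4 [219. 328.] 0.69 [ 0.5504 -0.094   0.0873]
scene consol
[... 196 characters left out ...]
3  0.0863]
scene bay1 [205. 273.] 0.72 [0.5898 0.0267 0.0818]
scene bay2 [208. 245.] 0.95 [ 0.5773 -0.0308  0.0864]
scene bay2 [209. 214.] 0.87 [ 0.5578 -0.09    0.0862]
scene bay2 [216. 182.] 0.86 [ 0.5522 -0.1553  0.0863]
scene bay2 [205. 273.] 0.72 [0.5898 0.0267 0.0818]
scene bay3 [208. 245.] 0.95 [ 0.5773 -0.0308  0.0864]
scene bay3 [209. 214.] 0.87 [ 0.5578 -0.09    0.0862]
scene bay3 [216. 182.] 0.86 [ 0.5522 -0.1553  0.0863]
scene bay3 [205. 273.] 0.72 [0.5898 0.0267 0.0818]
scene bay4 [208. 245.] 0.95 [ 0.5773 -0.0308  0.0864]
scene bay4 [209. 214.] 0.87 [ 0.5578 -0.09    0.0862]
scene bay4 [216. 182.] 0.86 [ 0.5522 -0.1553  0.0863]
scene bay4 [205. 273.] 0.72 [0.5898 0.0267 0.0818]
```

View pics/top1.png

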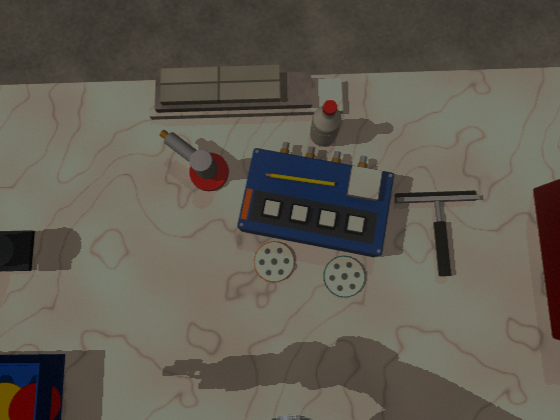

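View pics/scene1.png

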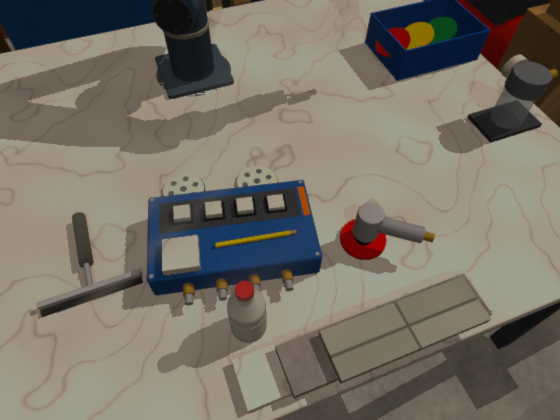

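```bash
python3 - <<'E'
from h import *
p=robot.read_camera("top"); h=420; f=h/2/np.tan(np.radians(p["vfov"])/2)
# all-pixel world coords; white key tops
r,c=np.mgrid[:420,:560]; d=p["depth"]
X=np.stack([(c-p["cx"])/f*d,(r-p["cy"])/f*d,d],-1)-p["t"]; W=X@p["R"]
im=p["image"].astype(int)
m=(im.min(-1)>150)&(W[...,2]>.075)&(W[...,2]<.1)&(d>0)&(W[...,0]>.5)&(W[...,0]<.62)&(abs(W[...,1]+.06)<.16)
n,l,st,ce=cv2.connectedComponentsWithStats(m.astype(np.uint8))
for i in range(1,n):
    if st[i,4]>30:
        w=W[l==i]; print(st[i],np.round(w.mean(0),4),np.round(np.median(w,0),4),np.round(np.ptp(w,0),3))
E
```

```text
(no output)
```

The top view shows the stripe at left (204,247) and the keys from there at about (208,272), (213,299), (218,327), (223,355). The scene view agrees: the stripe is at (200,303) and key 1 at (202,276). Next I'll refine the key centroids.

```bash
cat >> h.py <<'E'
def keys(n, sd, thr=130, p=None):
    p=p or robot.read_camera(n); f=210/np.tan(np.radians(p["vfov"])/2)
    r,c=np.mgrid[:420,:560]; d=p["depth"]
    W=(np.stack([(c-p["cx"])/f*d,(r-p["cy"])/f*d,d],-1)-p["t"])@p["R"]
    g=p["image"].min(-1); out=[]
    for a,b in sd:
        w=np.zeros_like(g); w[a-11:a+12,b-11:b+12]=1
        t,_=cv2.threshold(g[w>0].reshape(-1,1),0,255,cv2.THRESH_OTSU)
        m=((g>t)&(w>0)).astype(np.uint8)
        k,l,st,ce=cv2.connectedComponentsWithStats(m); i=1+np.argmax(st[1:,4])
        q=W[l==i]; cc=ce[i]; dd=np.median(d[l==i])
        x=p["R"].T@(np.array([(cc[0]-p["cx"])/f*dd,(cc[1]-p["cy"])/f*dd,dd])-p["t"])
        print(n,t,st[i],np.round(ce[i],1),np.round(x,4)); out.append(x)
    return np.array(out)
E
python3 - <<'E'
from h import *
a=keys("top",[(208,272),(213,299),(218,327),(223,355)])
b=keys("scene",[(202,276),(206,245),(210,214),(214,182)])
for k in(a,b):
    v=k[0]-k[3]; print(np.linalg.norm(v),np.degrees(np.arctan2(v[1],v[0])))
s=robot.get_state();print(s["ee_pos"],s["t"])
E
```

```text
top 61.0 [264 200  16  16 203] [271.3 207.6] [0.581  0.0342 0.0839]
top 61.0 [291 205  17  16 207] [298.9 212.6] [ 0.5673 -0.0289  0.0875]
top 61.0 [319 210  17  17 213] [327.  217.9] [ 0.5537 -0.0923  0.0872]
top 62.0 [347 216  17  16 213] [355.3 223.3] [ 0.5398 -0.1556  0.0877]
scene 83.0 [267 194  18  15 206] [275.3 200.9] [0.5818 0.035  0.0829]
scene 82.0 [236 197  17  15 209] [244.2 203.6] [ 0.5677 -0.0284  0.0864]
scene 84.0 [205 201  17  14 214] [213.  207.5] [ 0.5542 -0.0916  0.0866]
scene 89.0 [173 204  17  15 218] [181.3 211.3] [ 0.5401 -0.1546  0.0863]
0.19429514855045749 77.76338695599306
0.19422808822187917 77.59394996223412
[0.17350925 0.49551199 0.24535147] 0.75
```

{"op": "servo_tool", "data": {
  "moves": [
    {"rz":-7,"hand":0},
    {"x":-0.031,"y":-0.0227},
    {"x":-0.031,"y":-0.0227},
    {"x":-0.031,"y":-0.0227},
    {"x":-0.031,"y":-0.0227},
    {"x":-0.031,"y":-0.0227},
    {"x":-0.031,"y":-0.0227},
    {"x":-0.031,"y":-0.0227},
    {"x":-0.031,"y":-0.0227},
    {"x":-0.031,"y":-0.0227},
    {"x":-0.031,"y":-0.0227},
    {"x":-0.031,"y":-0.0227},
    {"x":-0.031,"y":-0.0227},
    {"x":-0.031,"y":-0.0227},
    {"x":-0.031,"y":-0.0227},
    {"x":-0.031,"y":-0.0227},
    {"z":0.03},
    {"z":0.03},
    {}
  ],
  "force": 20
}}

```text
$.moves[0]: bad value
```

{"op": "servo_tool", "data": {
  "moves": [
    {"rx":0,"ry":0,"rz":-7,"x":0,"y":0,"z":0,"hand":0}
  ],
  "force": 20
}}

```text
t: 0.88
ee_pos: [0.1735, 0.4955, 0.2454]
orientation: [0.0, 0.105, 0.994, 0.0]
ft_force: [-0.1, 1.0, -0.2]
finger_gap: 0.0697
gripper_force: 0.0
```

{"op": "servo_tool", "data": {
  "moves": [
    {"rx":0,"ry":0,"rz":0,"x":-0.031,"y":-0.0227,"z":0,"hand":0},
    {"rx":0,"ry":0,"rz":0,"x":-0.031,"y":-0.0227,"z":0,"hand":0},
    {"rx":0,"ry":0,"rz":0,"x":-0.031,"y":-0.0227,"z":0,"hand":0},
    {"rx":0,"ry":0,"rz":0,"x":-0.031,"y":-0.0227,"z":0,"hand":0},
    {"rx":0,"ry":0,"rz":0,"x":-0.031,"y":-0.0227,"z":0,"hand":0},
    {"rx":0,"ry":0,"rz":0,"x":-0.031,"y":-0.0227,"z":0,"hand":0},
    {"rx":0,"ry":0,"rz":0,"x":-0.031,"y":-0.0227,"z":0,"hand":0},
    {"rx":0,"ry":0,"rz":0,"x":-0.031,"y":-0.0227,"z":0,"hand":0},
    {"rx":0,"ry":0,"rz":0,"x":-0.031,"y":-0.0227,"z":0,"hand":0},
    {"rx":0,"ry":0,"rz":0,"x":-0.031,"y":-0.0227,"z":0,"hand":0},
    {"rx":0,"ry":0,"rz":0,"x":-0.031,"y":-0.0227,"z":0,"hand":0},
    {"rx":0,"ry":0,"rz":0,"x":-0.031,"y":-0.0227,"z":0,"hand":0},
    {"rx":0,"ry":0,"rz":0,"x":-0.031,"y":-0.0227,"z":0,"hand":0},
    {"rx":0,"ry":0,"rz":0,"x":-0.031,"y":-0.0227,"z":0,"hand":0},
    {"rx":0,"ry":0,"rz":0,"x":-0.031,"y":-0.0227,"z":0,"hand":0},
    {"rx":0,"ry":0,"rz":0,"x":-0.031,"y":-0.0227,"z":0,"hand":0},
    {"rx":0,"ry":0,"rz":0,"x":0,"y":0,"z":0.05,"hand":0},
    {"rx":0,"ry":0,"rz":0,"x":0,"y":0,"z":0.05,"hand":0},
    {"rx":0,"ry":0,"rz":0,"x":0,"y":0,"z":0,"hand":0},
    {"rx":0,"ry":0,"rz":0,"x":0,"y":0,"z":0,"hand":0}
  ]
}}

```text
t: 3.38
ee_pos: [0.5818, 0.035, 0.1474]
orientation: [0.001, 0.107, 0.994, 0.0]
ft_force: [1.0, -0.5, 0.4]
finger_gap: -0.0001
gripper_force: 0.0
```

```bash
python3 - <<'E'
from h import *
s=robot.get_state(); p=robot.read_camera("wrist"); cv2.imwrite("pics/w1.png",p["image"])
R=Ro.from_quat(np.roll(s["orientation"],-1)).as_matrix()
T=p["tool_from_camera"]; A=R@T[:3,:3]; b=R@T[:3,3]+s["ee_pos"]
p["R"]=A.T; p["t"]=-A.T@b
print(s["t"],s["ee_pos"],s["orientation"],s["ft_force"],s["finger_gap"])
for q in ([.5814,.0346,.084],[.5675,-.0287,.087],[.554,-.092,.087],list(s["ee_pos"]+R[:,2]*.014)):
    c=p["R"]@np.array(q)+p["t"]; f=210/np.tan(np.radians(p["vfov"])/2); print("proj r,c",c[1]/c[2]*f+p["cy"],c[0]/c[2]*f+p["cx"])
for m in robot.mark_of(p,"bay1"): print(m["point"],m["p"],world(p,m["point"]))
E
```

```text
3.375 [0.58175257 0.0350308  0.14735326] [1.28128981e-03 1.07026535e-01 9.94255337e-01 6.82789512e-05] [ 1.02175808 -0.47388771  0.4027643 ] -0.0001254454074830287
proj r,c 231.10844729006337 283.2297046075597
proj r,c 232.67461953130135 183.2704504177225
proj r,c 233.19493137746173 83.43308380112558
proj r,c 265.68490424881054 284.68523948343267
[225.7, 282.8] 0.75 [0.57870436 0.0349087  0.0809606 ]
[228.1, 92.4] 0.75 [ 0.55234923 -0.08631712  0.08512166]
[226.6, 190.6] 0.71 [ 0.56510088 -0.02362453  0.08490519]
[224.6, 5.1] 0.67 [ 0.53804062 -0.14120329  0.08460907]
```

{"op": "servo_tool", "data": {
  "moves": [
    {"rx":0,"ry":0,"rz":0,"x":0,"y":0,"z":0.02,"hand":0},
    {"rx":0,"ry":0,"rz":0,"x":0,"y":0,"z":0.015,"hand":0},
    {"rx":0,"ry":0,"rz":0,"x":0,"y":0,"z":0.005,"hand":0},
    {"rx":0,"ry":0,"rz":0,"x":0,"y":0,"z":0,"hand":0},
    {"rx":0,"ry":0,"rz":0,"x":0,"y":0,"z":0,"hand":0}
  ]
}}

```text
t: 4.1
ee_pos: [0.5813, 0.035, 0.1062]
orientation: [0.001, 0.107, 0.994, 0.0]
ft_force: [0.4, 0.1, 0.9]
finger_gap: 0.0001
gripper_force: 0.0
```

{"op": "servo_tool", "data": {
  "moves": [
    {"rx":0,"ry":0,"rz":0,"x":0,"y":0,"z":0.002,"hand":0},
    {"rx":0,"ry":0,"rz":0,"x":0,"y":0,"z":0.002,"hand":0},
    {"rx":0,"ry":0,"rz":0,"x":0,"y":0,"z":0,"hand":0}
  ]
}}

```text
t: 4.47
ee_pos: [0.5806, 0.035, 0.1011]
orientation: [-0.0, 0.107, 0.994, -0.0]
ft_force: [0.1, -0.3, 0.0]
finger_gap: 0.0002
gripper_force: 0.0
```

{"op": "servo_tool", "data": {
  "moves": [
    {"rx":0,"ry":0,"rz":0,"x":0,"y":0,"z":0.001,"hand":0},
    {"rx":0,"ry":0,"rz":0,"x":0,"y":0,"z":0,"hand":0}
  ]
}}

```text
t: 4.72
ee_pos: [0.5807, 0.035, 0.1002]
orientation: [-0.0, 0.107, 0.994, -0.0]
ft_force: [0.0, -0.0, -0.5]
finger_gap: -0.0002
gripper_force: 0.0
```

{"op": "servo_tool", "data": {
  "moves": [
    {"rx":0,"ry":0,"rz":0,"x":0,"y":0,"z":0.001,"hand":0},
    {"rx":0,"ry":0,"rz":0,"x":0,"y":0,"z":0,"hand":0}
  ]
}}

```text
t: 4.97
ee_pos: [0.5807, 0.035, 0.0992]
orientation: [-0.0, 0.107, 0.994, -0.0]
ft_force: [0.0, 0.3, 0.1]
finger_gap: 0.0
gripper_force: 0.0
```

{"op": "servo_tool", "data": {
  "moves": [
    {"rx":0,"ry":0,"rz":0,"x":0,"y":0,"z":0.001,"hand":0},
    {"rx":0,"ry":0,"rz":0,"x":0,"y":0,"z":0,"hand":0}
  ]
}}

```text
t: 5.22
ee_pos: [0.5807, 0.035, 0.0982]
orientation: [-0.0, 0.107, 0.994, 0.0]
ft_force: [0.1, -0.1, 0.0]
finger_gap: 0.0001
gripper_force: 0.0
```

{"op": "servo_tool", "data": {
  "moves": [
    {"rx":0,"ry":0,"rz":0,"x":0,"y":0,"z":0.001,"hand":0},
    {"rx":0,"ry":0,"rz":0,"x":0,"y":0,"z":0,"hand":0}
  ]
}}

```text
t: 5.48
ee_pos: [0.5807, 0.035, 0.0971]
orientation: [-0.0, 0.107, 0.994, -0.0]
ft_force: [-0.5, 1.1, -1.0]
finger_gap: 0.0001
gripper_force: 0.0
```

{"op": "servo_tool", "data": {
  "moves": [
    {"rx":0,"ry":0,"rz":0,"x":0,"y":0,"z":0.001,"hand":0},
    {"rx":0,"ry":0,"rz":0,"x":0,"y":0,"z":0,"hand":0}
  ]
}}

```text
t: 5.72
ee_pos: [0.5807, 0.035, 0.0962]
orientation: [-0.0, 0.107, 0.994, -0.0]
ft_force: [-0.3, -0.3, -0.0]
finger_gap: 0.0003
gripper_force: 0.0
```

{"op": "servo_tool", "data": {
  "moves": [
    {"rx":0,"ry":0,"rz":0,"x":0,"y":0,"z":0.001,"hand":0},
    {"rx":0,"ry":0,"rz":0,"x":0,"y":0,"z":0,"hand":0}
  ]
}}

```text
t: 5.98
ee_pos: [0.5808, 0.035, 0.0958]
orientation: [0.0, 0.107, 0.994, -0.0]
ft_force: [-1.3, 1.0, 2.0]
finger_gap: 0.0
gripper_force: 1.2
```

{"op": "servo_tool", "data": {
  "moves": [
    {"rx":0,"ry":0,"rz":0,"x":0,"y":0,"z":0.0003,"hand":0},
    {"rx":0,"ry":0,"rz":0,"x":0,"y":0,"z":0,"hand":0}
  ]
}}

```text
t: 6.22
ee_pos: [0.5808, 0.035, 0.0955]
orientation: [0.0, 0.107, 0.994, -0.0]
ft_force: [-1.5, -0.3, 4.4]
finger_gap: 0.0003
gripper_force: 2.1
```

{"op": "servo_tool", "data": {
  "moves": [
    {"rx":0,"ry":0,"rz":0,"x":0,"y":0,"z":-0.012,"hand":0},
    {"rx":0,"ry":0,"rz":0,"x":0,"y":0,"z":-0.005,"hand":0},
    {"rx":0,"ry":0,"rz":0,"x":0,"y":-0.0325,"z":0,"hand":0},
    {"rx":0,"ry":0,"rz":0,"x":0,"y":-0.0325,"z":0,"hand":0},
    {"rx":0,"ry":0,"rz":0,"x":0,"y":0,"z":0.006,"hand":0},
    {"rx":0,"ry":0,"rz":0,"x":0,"y":0,"z":0.004,"hand":0},
    {"rx":0,"ry":0,"rz":0,"x":0,"y":0,"z":0,"hand":0},
    {"rx":0,"ry":0,"rz":0,"x":0,"y":0,"z":0,"hand":0}
  ]
}}

```text
t: 7.22
ee_pos: [0.567, -0.0278, 0.102]
orientation: [-0.0, 0.107, 0.994, 0.0]
ft_force: [-0.0, -0.0, 1.0]
finger_gap: -0.0
gripper_force: 0.0
```

{"op": "servo_tool", "data": {
  "moves": [
    {"rx":0,"ry":0,"rz":0,"x":0,"y":0,"z":0.001,"hand":0},
    {"rx":0,"ry":0,"rz":0,"x":0,"y":0,"z":0,"hand":0}
  ]
}}

```text
t: 7.48
ee_pos: [0.567, -0.0283, 0.101]
orientation: [0.0, 0.107, 0.994, 0.0]
ft_force: [0.3, -0.4, 0.1]
finger_gap: 0.0002
gripper_force: 0.0
```

{"op": "servo_tool", "data": {
  "moves": [
    {"rx":0,"ry":0,"rz":0,"x":0,"y":0,"z":0.001,"hand":0},
    {"rx":0,"ry":0,"rz":0,"x":0,"y":0,"z":0,"hand":0}
  ]
}}

```text
t: 7.72
ee_pos: [0.5669, -0.0285, 0.1]
orientation: [-0.0, 0.107, 0.994, 0.0]
ft_force: [0.8, -0.0, -0.4]
finger_gap: -0.0
gripper_force: 0.0
```

{"op": "servo_tool", "data": {
  "moves": [
    {"rx":0,"ry":0,"rz":0,"x":0,"y":0,"z":0.001,"hand":0},
    {"rx":0,"ry":0,"rz":0,"x":0,"y":0,"z":0,"hand":0}
  ]
}}

```text
t: 7.98
ee_pos: [0.567, -0.0286, 0.0994]
orientation: [0.0, 0.107, 0.994, 0.0]
ft_force: [-0.8, 0.3, 2.5]
finger_gap: -0.0
gripper_force: 1.2
```

{"op": "servo_tool", "data": {
  "moves": [
    {"rx":0,"ry":0,"rz":0,"x":0,"y":0,"z":0.0003,"hand":0},
    {"rx":0,"ry":0,"rz":0,"x":0,"y":0,"z":0,"hand":0}
  ]
}}

```text
t: 8.22
ee_pos: [0.5669, -0.0285, 0.0989]
orientation: [0.0, 0.107, 0.994, -0.0]
ft_force: [-1.4, -0.0, 2.1]
finger_gap: -0.0001
gripper_force: 1.3
```

{"op": "servo_tool", "data": {
  "moves": [
    {"rx":0,"ry":0,"rz":0,"x":0,"y":0,"z":-0.012,"hand":0},
    {"rx":0,"ry":0,"rz":0,"x":0,"y":0,"z":-0.002,"hand":0},
    {"rx":0,"ry":0,"rz":0,"x":0,"y":-0.0325,"z":0,"hand":0},
    {"rx":0,"ry":0,"rz":0,"x":0,"y":-0.0325,"z":0,"hand":0},
    {"rx":0,"ry":0,"rz":0,"x":0,"y":0,"z":0.006,"hand":0},
    {"rx":0,"ry":0,"rz":0,"x":0,"y":0,"z":0.006,"hand":0},
    {"rx":0,"ry":0,"rz":0,"x":0,"y":0,"z":0,"hand":0},
    {"rx":0,"ry":0,"rz":0,"x":0,"y":0,"z":0,"hand":0}
  ]
}}

```text
t: 9.22
ee_pos: [0.553, -0.0912, 0.1005]
orientation: [-0.0, 0.107, 0.994, 0.0]
ft_force: [0.6, 0.0, -1.1]
finger_gap: 0.0001
gripper_force: 0.0
```

{"op": "servo_tool", "data": {
  "moves": [
    {"rx":0,"ry":0,"rz":0,"x":0,"y":0,"z":0.001,"hand":0},
    {"rx":0,"ry":0,"rz":0,"x":0,"y":0,"z":0,"hand":0}
  ]
}}

```text
t: 9.48
ee_pos: [0.5532, -0.0916, 0.0999]
orientation: [0.0, 0.107, 0.994, 0.0]
ft_force: [0.2, -0.3, 0.6]
finger_gap: 0.0002
gripper_force: 0.3
```

{"op": "servo_tool", "data": {
  "moves": [
    {"rx":0,"ry":0,"rz":0,"x":0,"y":0,"z":0.001,"hand":0},
    {"rx":0,"ry":0,"rz":0,"x":0,"y":0,"z":0,"hand":0}
  ]
}}

```text
t: 9.72
ee_pos: [0.5532, -0.0917, 0.0991]
orientation: [0.0, 0.107, 0.994, 0.0]
ft_force: [-1.4, 1.6, 2.7]
finger_gap: -0.0003
gripper_force: 1.3
```

Key 3 is up too; I'll do the same at key 4.

{"op": "servo_tool", "data": {
  "moves": [
    {"rx":0,"ry":0,"rz":0,"x":0,"y":0,"z":0.0003,"hand":0},
    {"rx":0,"ry":0,"rz":0,"x":0,"y":0,"z":0,"hand":0}
  ]
}}

```text
t: 9.98
ee_pos: [0.5533, -0.0918, 0.0986]
orientation: [0.0, 0.107, 0.994, 0.0]
ft_force: [-0.8, 2.0, 2.6]
finger_gap: 0.0003
gripper_force: 1.4
```

{"op": "servo_tool", "data": {
  "moves": [
    {"rx":0,"ry":0,"rz":0,"x":0,"y":0,"z":-0.012,"hand":0},
    {"rx":0,"ry":0,"rz":0,"x":0,"y":0,"z":-0.002,"hand":0},
    {"rx":0,"ry":0,"rz":0,"x":0,"y":-0.0325,"z":0,"hand":0},
    {"rx":0,"ry":0,"rz":0,"x":0,"y":-0.0325,"z":0,"hand":0},
    {"rx":0,"ry":0,"rz":0,"x":0,"y":0,"z":0.006,"hand":0},
    {"rx":0,"ry":0,"rz":0,"x":0,"y":0,"z":0.006,"hand":0},
    {"rx":0,"ry":0,"rz":0,"x":0,"y":0,"z":0,"hand":0},
    {"rx":0,"ry":0,"rz":0,"x":0,"y":0,"z":0,"hand":0}
  ]
}}

```text
t: 10.98
ee_pos: [0.5393, -0.1547, 0.1003]
orientation: [-0.0, 0.107, 0.994, 0.0]
ft_force: [0.6, -0.1, -0.3]
finger_gap: -0.0003
gripper_force: 0.0
```

{"op": "servo_tool", "data": {
  "moves": [
    {"rx":0,"ry":0,"rz":0,"x":0,"y":0,"z":0.001,"hand":0},
    {"rx":0,"ry":0,"rz":0,"x":0,"y":0,"z":0,"hand":0}
  ]
}}

```text
t: 11.22
ee_pos: [0.5394, -0.1549, 0.0997]
orientation: [0.0, 0.107, 0.994, 0.0]
ft_force: [-0.8, 0.9, 2.1]
finger_gap: 0.0001
gripper_force: 0.9
```

{"op": "servo_tool", "data": {
  "moves": [
    {"rx":0,"ry":0,"rz":0,"x":0,"y":0,"z":0.0005,"hand":0},
    {"rx":0,"ry":0,"rz":0,"x":0,"y":0,"z":0,"hand":0}
  ]
}}

```text
t: 11.48
ee_pos: [0.5395, -0.1552, 0.0992]
orientation: [0.0, 0.107, 0.994, 0.0]
ft_force: [0.3, 2.1, 1.3]
finger_gap: -0.0002
gripper_force: 1.3
```

Keys 2, 3 and 4 touched at TCP z of about 0.0995, key 1 at about 0.0957. Key 1 is the latched one, so I'm going back to press it.

{"op": "servo_tool", "data": {
  "moves": [
    {"rx":0,"ry":0,"rz":0,"x":0,"y":0,"z":-0.015,"hand":0},
    {"rx":0,"ry":0,"rz":0,"x":0,"y":0,"z":-0.005,"hand":0},
    {"rx":0,"ry":0,"rz":0,"x":0,"y":0.039,"z":0,"hand":0},
    {"rx":0,"ry":0,"rz":0,"x":0,"y":0.039,"z":0,"hand":0},
    {"rx":0,"ry":0,"rz":0,"x":0,"y":0.039,"z":0,"hand":0},
    {"rx":0,"ry":0,"rz":0,"x":0,"y":0.039,"z":0,"hand":0},
    {"rx":0,"ry":0,"rz":0,"x":0,"y":0.039,"z":0,"hand":0},
    {"rx":0,"ry":0,"rz":0,"x":0,"y":0,"z":0,"hand":0},
    {"rx":0,"ry":0,"rz":0,"x":0,"y":0,"z":0.01,"hand":0},
    {"rx":0,"ry":0,"rz":0,"x":0,"y":0,"z":0.01,"hand":0},
    {"rx":0,"ry":0,"rz":0,"x":0,"y":0,"z":0,"hand":0},
    {"rx":0,"ry":0,"rz":0,"x":0,"y":0,"z":0,"hand":0}
  ]
}}

```text
t: 12.98
ee_pos: [0.5805, 0.0343, 0.0986]
orientation: [-0.0, 0.108, 0.994, -0.0]
ft_force: [0.3, 0.1, 0.2]
finger_gap: -0.0005
gripper_force: 0.0
```

{"op": "servo_tool", "data": {
  "moves": [
    {"rx":0,"ry":0,"rz":0,"x":0,"y":0,"z":0.002,"hand":0},
    {"rx":0,"ry":0,"rz":0,"x":0,"y":0,"z":0.002,"hand":0},
    {"rx":0,"ry":0,"rz":0,"x":0,"y":0,"z":0.002,"hand":0},
    {"rx":0,"ry":0,"rz":0,"x":0,"y":0,"z":0.001,"hand":0},
    {"rx":0,"ry":0,"rz":0,"x":0,"y":0,"z":0,"hand":0}
  ]
}}

```text
t: 13.6
ee_pos: [0.5811, 0.0348, 0.0929]
orientation: [0.001, 0.107, 0.994, -0.0]
ft_force: [-1.2, -0.3, 5.2]
finger_gap: -0.0001
gripper_force: 2.7
```

{"op": "servo_tool", "data": {
  "moves": [
    {"rx":0,"ry":0,"rz":0,"x":0,"y":0,"z":0.001,"hand":0},
    {"rx":0,"ry":0,"rz":0,"x":0,"y":0,"z":0.001,"hand":0},
    {"rx":0,"ry":0,"rz":0,"x":0,"y":0,"z":0,"hand":0}
  ]
}}

```text
t: 13.98
ee_pos: [0.5812, 0.0348, 0.0917]
orientation: [0.001, 0.107, 0.994, -0.0]
ft_force: [-2.2, -0.3, 8.0]
finger_gap: 0.0001
gripper_force: 3.9
```

{"op": "servo_tool", "data": {
  "moves": [
    {"rx":0,"ry":0,"rz":0,"x":0,"y":0,"z":0.0015,"hand":0},
    {"rx":0,"ry":0,"rz":0,"x":0,"y":0,"z":0.0015,"hand":0},
    {"rx":0,"ry":0,"rz":0,"x":0,"y":0,"z":0,"hand":0},
    {"rx":0,"ry":0,"rz":0,"x":0,"y":0,"z":0,"hand":0}
  ]
}}

```text
t: 14.48
ee_pos: [0.5812, 0.0348, 0.089]
orientation: [0.001, 0.107, 0.994, -0.0]
ft_force: [-3.2, -1.3, 10.1]
finger_gap: 0.0001
gripper_force: 4.5
```

{"op": "servo_tool", "data": {
  "moves": [
    {"rx":0,"ry":0,"rz":0,"x":0,"y":0,"z":0.0015,"hand":0},
    {"rx":0,"ry":0,"rz":0,"x":0,"y":0,"z":0,"hand":0},
    {"rx":0,"ry":0,"rz":0,"x":0,"y":0,"z":0,"hand":0}
  ]
}}

```text
t: 14.85
ee_pos: [0.5812, 0.0348, 0.0885]
orientation: [0.001, 0.107, 0.994, -0.0]
ft_force: [-5.5, -1.2, 11.6]
finger_gap: -0.0002
gripper_force: 6.3
```

At the bottom stop. Next: lift slowly, then clear away and check.

{"op": "servo_tool", "data": {
  "moves": [
    {"rx":0,"ry":0,"rz":0,"x":0,"y":0,"z":-0.004,"hand":0},
    {"rx":0,"ry":0,"rz":0,"x":0,"y":0,"z":-0.004,"hand":0},
    {"rx":0,"ry":0,"rz":0,"x":0,"y":0,"z":-0.004,"hand":0},
    {"rx":0,"ry":0,"rz":0,"x":0,"y":0,"z":-0.01,"hand":0},
    {"rx":0,"ry":0,"rz":0,"x":0,"y":0,"z":-0.04,"hand":0},
    {"rx":0,"ry":0,"rz":0,"x":0,"y":0,"z":-0.05,"hand":0},
    {"rx":0,"ry":0,"rz":0,"x":0.04,"y":0.05,"z":-0.02,"hand":0},
    {"rx":0,"ry":0,"rz":0,"x":0.04,"y":0.05,"z":0,"hand":0},
    {"rx":0,"ry":0,"rz":0,"x":0.04,"y":0.05,"z":0,"hand":0},
    {"rx":0,"ry":0,"rz":0,"x":0.04,"y":0.05,"z":0,"hand":0},
    {"rx":0,"ry":0,"rz":0,"x":0.04,"y":0.05,"z":0,"hand":0},
    {"rx":0,"ry":0,"rz":0,"x":0,"y":0,"z":0,"hand":0},
    {"rx":0,"ry":0,"rz":0,"x":0,"y":0,"z":0,"hand":0}
  ]
}}

```text
t: 16.48
ee_pos: [0.443, 0.3125, 0.2156]
orientation: [-0.0, 0.107, 0.994, -0.0]
ft_force: [0.4, -1.2, -0.4]
finger_gap: 0.0004
gripper_force: 0.0
```

```bash
python3 - <<'E'
from h import *
print(robot.get_state()["ee_pos"])
keys("top",[(208,272),(213,299),(218,327),(223,355)])
keys("scene",[(202,276),(206,245),(210,214),(214,182)])
p=robot.read_camera("top"); cv2.imwrite("pics/top2.png",p["image"])
E
```

```text
[0.44299604 0.3125343  0.21562231]
top 66.0 [263 200  17  16 205] [271.2 207.4] [0.5808 0.0343 0.0877]
top 64.0 [291 205  17  16 207] [298.9 212.6] [ 0.5673 -0.0289  0.0875]
top 65.0 [319 210  17  17 214] [327.  217.9] [ 0.5536 -0.0923  0.0877]
top 62.0 [348 216  16  16 206] [355.3 223. ] [ 0.5405 -0.1558  0.0877]
scene 82.0 [267 193  18  15 209] [275.3 199.8] [0.5819 0.0351 0.0869]
scene 81.0 [236 197  17  15 209] [244.2 203.6] [ 0.5678 -0.0284  0.0866]
scene 83.0 [205 200  17  15 215] [213.  207.4] [ 0.554  -0.0915  0.0865]
scene 85.0 [173 205  17  14 211] [181.3 211.6] [ 0.5411 -0.1547  0.0867]
```

View pics/top2.png

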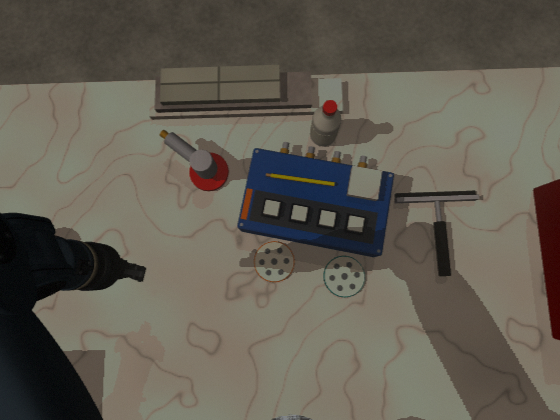

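The second top view shows the arm clear at left (270,130). Key 1 at (207,271) is now level with the others at about 0.0877, and nothing loose has moved.

```bash
python3 -c "
from workcell import robot
print(robot.sign_off())"
```

```text
the job is handed in; nothing more can be done
None
```

I tapped all four keys in order from the stripe and found key 1 low; I pressed it to the bottom, it let go and came up level with the others, and I handed the job in with the arm clear and the loose things where they were (no verdict was returned).

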